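Hold a keypad board flush on the tilted contact tester

ROBOT

A 7-joint arm with a two-finger parallel gripper is mounted at the origin on the work surface. World frame = base frame: x ahead of the robot, y to its left, z up, the work surface at z = 0. Lengths are in m, angles in degrees, forces in N, time in s.
With the tool pointing down it reaches from about 0.425 to 0.875 m from the base axis. Payload 4.7 kg.
Tool frame: the origin (TCP) lies between the finger pads, 19 mm behind the fingertips; this is the grasp point; z points along the fingers, y is the line along which they close (so a half turn about z gives the same grasp; the last joint's range is limited). The gripper opens to 87 mm and grips with 3 to 60 N. Pads are 19 mm wide; open, the fingers measure 117 mm over their backs; the gripper's body (75 mm by 190 mm) begins 51 mm behind the grasp point.
Start: joints at [-66.629, 18.392, -4.016, 83.108, 1.295, 78.541, -3.26], TCP at [0.249, 0.6, 0.241] pointing down, gripper open.
Joint ranges: [-163.93, 163.93], [-17.29, 119.83], [-79.2, 71.16], [3.27, 140.29], [-89.18, 269.18], [5.43, 117.66], [-154.24, 154.24]. Speed limits (degrees/s): [147.25, 147.25, 180, 180, 180, 180, 180].

INTERFACE

Orientations are given as [roll, pitch, yaw] about the fixed x, y, z axes, in that order (R = Rz(yaw) Ry(pitch) Rx(roll)).
In Python, from cell import env gives the robot as it stands.
- The arm moves only by the tool servo_tool, never from a script. Its argument "plan" is a list of rows, each an object with "xyz": the shift along the tool's x, y, z in cm, a list of three; "twist": the turn, a rotation vector about the tool's x, y, z in degrees, a list of three; "jaw": the closure, from 0 (fully open) to 1 (shut). In form: [{"xyz": [x, y, z], "twist": [wx, wy, wz], "jaw": jaw}, ...]. A call has 1 to 10 rows; each row is the pose to reach, as a shift and turn from the pose commanded when the call began, along the tool's axes at that moment; what a row does not reach only later rows make up. A row lasts 1/12 s, in which the tool goes at most 41.7 mm and 7.16 degrees, less where a joint would pass 70% of its speed; a pose out of reach is approached as far as the arm can. A call with a gripper value outside its range is refused whole. The fingers move at their own pace and stop on an object; "newtons" is the grip in N (left out, the last holds). Time passes only in rows, so rows that repeat a pose let the fingers close. It gives the time, the measured TCP pose, the force, the opening and the grip force at its end, in the units of the state.
- env.get_obs(): the state, without advancing time (a new reading comes with each control period).
- env.read_camera(name): name is "side" or "top"; returns a dict with "img" (400x640x3 uint8, red, green, blue), "camera_matrix" (3x3 intrinsics, pixels), "R" (3x3) and "t" (3): a world point X has camera coordinates R X + t. Camera axes: x right, y down, z forward; pixel columns grow to the right and rows downward; lengths in m; the calibration is good to about 2 mm. A picture is of the moment at which its call begins. There is no depth.
- env.sign_off(): hands the job in; it is judged then, once.
The state is a dict: "time_s": time; "qpos": joint angles; "joint_velocities": joint speeds; "effort": joint torques, N m; "tool_pos": TCP position; "tool_rot": TCP orientation; "force": force on the tool from outside, world axes, zero at the start; "wrist_torque": the same for the moment, N m; "grip_width": finger opening in m; "grasp_force": force on a finger pad.
Only numpy, scipy, OpenCV 4.12 (cv2) and the standard library are available. Lean on these libraries where they do the work, as an engineer would, in place of code of your own. Each camera call takes 0.05 s, during which the arm holds its last target. There are 200 camera calls.

TASK

Pick up the keypad board carrier by its yellow grip bar, tilt it to match the slope of the blue face of the contact tester, and press it squarely and gently onto that face so that it lies flush and all four brass spring pins are pushed fully in. The slope of the face is different every time, so find it by touch or by looking. Finish while still holding the carrier by its bar and keeping it pressed there: do not let go, and leave the other things on the bench where they are.

Things in the scene. Friction and masses are not known exactly. Their poses are not given: they have to be found in the camera images.
- carrier: Loose 0.1-0.21 kg test carrier: black plate with green board on top, 80 (x) by 90 (y) by 10 mm, flat underside; upright yellow grip bar in the middle of the top, 14 (x) by 44 mm (y), from 10 to 50 mm above the underside. Chips at most 2 mm proud. Origin: centre of the underside, z up. Starts flat, bar up, on a 2 mm grey mat. A half turn about z makes no difference.
- carrier_grip (a point): Grip point in the yellow bar, on its centre line, 34 mm above the carrier's underside (24 mm above the board, 16 mm below the bar's top). Carrier's axes; the 14 mm thickness of the bar is along x.
- stand: Contact tester, fixed to the bench: grey base 150 by 150 by 12 mm, two cheeks at y = +-62 mm (10 mm thick, 95 mm high, at most 50 mm long in x; black knobs to y = +-75 mm) carrying the tilted blue face between them. Origin: centre of the base's underside, z up, x towards the high side of the slope (world x within 0.35 rad yaw). This pose is the upright base's: it does not show the slope.
- stand_pivot (a point): Middle of the face's pivot line, 90 mm straight above the stand's origin, with the stand's level axes; the line runs along y. The blue face: flat, 130 mm up the slope by 100 mm along y; its middle lies 12 mm from this point along its normal (-sin a, 0, cos a). It rises towards +x, so it looks up and back to the robot. The carrier belongs centred on it, 90 mm side along y.
- stand_slope (a point): The same point as stand_pivot; about the slope: angle a is 0.25 to 0.60 rad, new for each start, clamped so firmly that pushes under 60 N do not turn it, and not given in any pose. Feel it (say, fingertip heights at two places on the strip between the pins, bare for 60 mm in y), or from which pins sink first, or see it.
- pin_upper_left (a joint): Brass spring pin, 8 mm across, 30 mm up the slope from the face's middle and 36 mm to the +y side. It stands 5 mm out of the blue face, square to it. Value in m: 0 free, 0.005 pushed in level with the face; spring 0.35 N per mm (7 N for all four fully in).
- pin_upper_right (a joint): Brass spring pin, 8 mm across, 30 mm up the slope from the face's middle and 36 mm to the -y side. It stands 5 mm out of the blue face, square to it. Value in m: 0 free, 0.005 pushed in level with the face; spring 0.35 N per mm (7 N for all four fully in).
- pin_lower_left (a joint): Brass spring pin, 8 mm across, 30 mm down the slope from the face's middle and 36 mm to the +y side. It stands 5 mm out of the blue face, square to it. Value in m: 0 free, 0.005 pushed in level with the face; spring 0.35 N per mm (7 N for all four fully in).
- pin_lower_right (a joint): Brass spring pin, 8 mm across, 30 mm down the slope from the face's middle and 36 mm to the -y side. It stands 5 mm out of the blue face, square to it. Value in m: 0 free, 0.005 pushed in level with the face; spring 0.35 N per mm (7 N for all four fully in).
- flux_bottle: Bystander: loose white bottle with yellow cap, 44 mm across, 100 mm high. Origin: centre of its foot.
- tape_roll: Bystander: loose paper tape roll lying flat, 60 mm across, 24 mm high. Origin: centre of its underside.
- multimeter: Bystander: loose red multimeter lying face up, 180 (x) by 88 (y) by 48 mm. Origin: centre of its underside.
- spray_can: Bystander: loose red spray can, 54 mm across, 187 mm high. Origin: centre of its foot.
- parts_tray: Bystander: loose clear tray of small parts, 120 (x) by 160 (y) by 45 mm. Origin: centre of its underside.
- screwdriver: Bystander: loose screwdriver with blue handle lying on the bench, 180 mm long along its x. Origin: centre of its underside.
- yellow_carton: Bystander: loose yellow carton, 70 (x) by 100 (y) by 30 mm. Origin: centre of its underside.

How it is judged:
By the outcome, as a careful person would: the job done as asked, in the order asked, and still so for the second after the job is handed in, while the arm keeps its last pose, push and grip.
It also fails if it takes over 58 s, if anything falls off the work surface, if the arm or the gripper's body presses on something with over 40 N, if the wrist force passes 120 N, or if a joint passes its speed limit or range.

## Working session

There is one attempt and no reset: what is moved stays moved. The work goes in short steps, Python scripts to look and compute and a tool call to move; the robot and the scene stay as the last step left them, time stands still between calls to the robot, and variables do not carry over. Pictures are saved under pics/ and viewed, at most 10 in all, crops included, and the job is handed in when it is done.

Besides the shell and the picture viewer there is one more tool, called by a JSON object that holds its "api" and its "payload", one argument or row to a line. servo_tool: Moves the arm, as the interface text tells. Its arguments: {"type":"object","properties":{"plan":{"type":"array","items":{"type":"object","properties":{"xyz":{"type":"array","items":{"type":"number"}},"twist":{"type":"array","items":{"type":"number"}},"jaw":{"type":"number"}}}},"newtons":{"type":"number"}},"required":["plan"]}

```bash
mkdir -p pics
python3 - <<'E'
from cell import env
import cv2,numpy as np
o=env.get_obs();print({k:np.round(v,4) for k,v in o.items()})
for n in("side","top"):
    d=env.read_camera(n);cv2.imwrite(f"pics/{n}0.png",d["img"][:,:,::-1]);print(n,d["camera_matrix"],d["R"],d["t"], -d["R"].T@d["t"])
E
```

```text
{'time_s': np.float64(0.0), 'qpos': array([-66.6311,  18.4393,  -4.014 ,  83.1748,   1.2973,  78.5402,
        -3.2606]), 'joint_velocities': array([ 0.0236,  0.1364, -0.0281,  0.0243, -0.0838,  0.0433,  0.0113]), 'effort': array([ 1.00000e-03, -4.91298e+01, -4.03800e-01, -3.12523e+01,
       -6.40000e-02,  4.42000e-02,  2.00000e-04]), 'tool_pos': array([0.2493, 0.5998, 0.2402]), 'tool_rot': array([-1.798911e+02,  8.400000e-03,  1.574392e+02]), 'force': array([ 0.8794, -0.3149,  0.5168]), 'wrist_torque': array([ 0.0231,  0.0478, -0.0092]), 'grasp_force': np.float64(0.0), 'grip_width': np.float64(0.0872)}
side [[442.26866354   0.         320.81363995]
 [  0.         442.26866354 196.67646251]
 [  0.           0.           1.        ]] [[ 0.977498   -0.21024056  0.0172212 ]
 [-0.12907878 -0.66071263 -0.73945757]
 [ 0.16684224  0.7205954  -0.67298287]] [-0.51150263  0.14204626  1.3377687 ] [ 0.29513163 -0.97767682  1.01414128]
top [[478.80807333   0.         325.57323583]
 [  0.         478.80807333 202.86867848]
 [  0.           0.           1.        ]] [[ 0.0065221  -0.9999752   0.00265747]
 [-0.9957641  -0.00673832 -0.09169766]
 [ 0.09171329 -0.00204815 -0.99578335]] [0.0258327  0.54192589 1.48112492] [0.40362302 0.0325173  1.52450422]
```

View pics/side0.png

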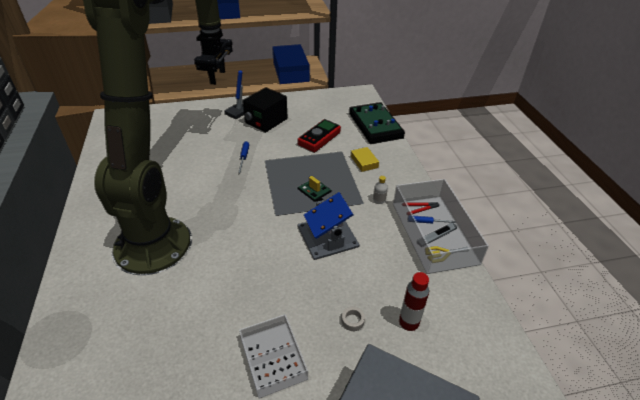

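View pics/top0.png

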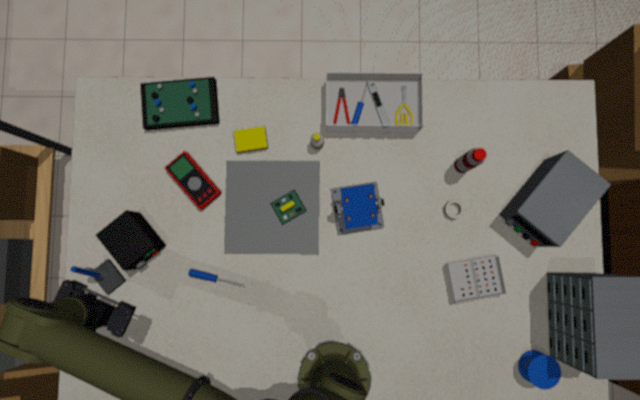

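The side view shows the carrier at about (315,187) and the tester at (328,225). In the top view they are at (289,207) and (358,208). I'll enlarge both for corner picks.

Run:
```python
import cv2
a=cv2.imread("pics/top0.png")[175:240,265:390];cv2.imwrite("pics/topc.png",cv2.resize(a,None,fx=6,fy=6,interpolation=cv2.INTER_CUBIC))
a=cv2.imread("pics/side0.png")[170:260,290:370];cv2.imwrite("pics/sidec.png",cv2.resize(a,None,fx=6,fy=6,interpolation=cv2.INTER_CUBIC))
```

```text
(no output)
```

View pics/topc.png

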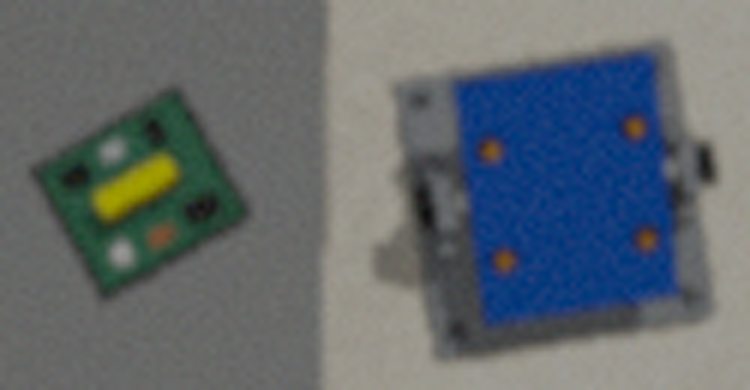

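View pics/sidec.png

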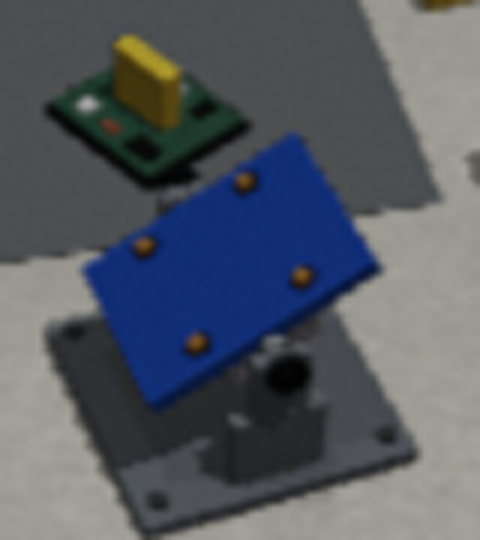

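```bash
cat > fit.py <<'E'
from cell import env
import numpy as np
from scipy.optimize import least_squares
C={n:env.read_camera(n) for n in("side","top")}
off={"top":(265,175),"side":(290,170)}
def px(n,p): return np.array(off[n])+(np.array(p)+.5)/6-.5
def proj(n,X):
    d=C[n];c=d["camera_matrix"]@(d["R"]@X+d["t"]);return c[:2]/c[2]
def face(p,u,v,h):
    x,y,w,a=p[:4];n=12e-3+h
    l=np.array([-np.sin(a)*n+np.cos(a)*u,v,.09+np.cos(a)*n+np.sin(a)*u]);return rz(w)@l+[x,y,0]
def rz(w): return np.array([[np.cos(w),-np.sin(w),0],[np.sin(w),np.cos(w),0],[0,0,1]])
F=[(.065,.05,0),(.065,-.05,0),(-.065,-.05,0),(-.065,.05,0),(.03,.036,.005),(.03,-.036,.005),(-.03,.036,.005),(-.03,-.036,.005)]
T=[(455,82),(655,50),(676,290),(487,325),(490,151),(635,128),(505,261),(647,240)]
S=[(297,135),(380,267),(155,407),(85,268),(245,181),(303,276),(145,245),(197,343)]
B=[("top",(-.075,.075,.006),(440,356)),("top",(-.075,-.075,.006),(712,316)),("side",(.075,-.075,.012),(415,452)),("side",(-.075,-.075,.0),(145,533)),("side",(-.075,.075,.012),(45,330))]
def rs(p):
    r=[]
    for f,t,s in zip(F,T,S): r+=[proj("top",face(p,*f))-px("top",t)-p[4:6],proj("side",face(p,*f))-px("side",s)]
    for n,l,q in B: r.append(proj(n,rz(p[2])@np.array(l)+[p[0],p[1],0])-px(n,q)-(p[4:6] if n=="top" else 0))
    return np.concatenate(r)
K=[("top",(.04,-.045,.01),(178,88)),("top",(-.04,-.045,.01),(250,212)),("top",(-.04,.045,.01),(103,298)),("top",(.04,.045,.01),(33,170)),
("top",(0,0,.05),(136,186)),("side",(-.04,.045,.008),(45,109)),("side",(-.04,-.045,.005),(150,184)),("side",(.04,-.045,.008),(248,128))]
def rc(p): return np.concatenate([proj(n,rz(p[2])@np.array(l)+[p[0],p[1],.002])-px(n,q) for n,l,q in K])
# carrier corner identity resolved by trying yaw starts
if __name__=="__main__":
    s=least_squares(lambda p:np.r_[rs(p),p[4:6]/1.],[.6,-.04,0,.4,0,0],loss="soft_l1")
    print("stand",s.x,np.degrees(s.x[2:4]));print(rs(s.x).reshape(-1,2).round(1).tolist())
    for w in(-.5,.5):
        c=least_squares(rc,[.6,.1,w],loss="soft_l1");print("car",c.x,np.degrees(c.x[2]),c.cost);print(c.fun.reshape(-1,2).round(1).tolist())
E
python3 fit.py
```

```text
stand [ 0.52968353 -0.07572645  0.15747282  0.45793027  1.69849334  0.20075634] [ 9.02252801 26.23747203]
[[-0.2, 0.2], [0.2, -0.7], [0.1, 0.5], [0.0, -0.9], [0.7, 0.7], [-0.8, -0.1], [-0.3, -0.2], [-0.7, 0.1], [0.3, -0.3], [0.2, -0.1], [0.2, -0.1], [-0.0, -0.0], [0.1, -0.1], [-0.1, -0.1], [0.2, -0.2], [0.0, -0.1], [-0.7, 0.2], [0.7, -0.3], [1.7, -0.2], [0.0, 2.4], [0.1, -1.0]]
car [0.53052207 0.14719663 0.53406378] 30.599600393963712 2.986806210084957
[[0.2, -0.7], [0.7, 0.3], [0.6, 0.3], [-0.3, -0.1], [0.2, -0.2], [-0.4, -1.4], [-0.5, -0.1], [0.4, -1.9]]
car [0.53052207 0.14719663 0.5340638 ] 30.599601585379077 2.986806210085981
[[0.2, -0.7], [0.7, 0.3], [0.6, 0.3], [-0.3, -0.1], [0.2, -0.2], [-0.4, -1.4], [-0.5, -0.1], [0.4, -1.9]]
```

```bash
cat > mv.py <<'E'
from cell import env
import numpy as np,sys
from scipy.spatial.transform import Rotation as R
def to(p,rot):
    """shift (cm) and twist (deg) in tool axes from measured pose to target"""
    o=env.get_obs();A=R.from_euler("xyz",o["tool_rot"],degrees=True)
    print("t",o["time_s"],"pos",np.round(o["tool_pos"],4),"rot",np.round(o["tool_rot"],2),"F",np.round(o["force"],2),"M",np.round(o["wrist_torque"],3),"w",o["grip_width"])
    print("xyz",np.round(A.inv().apply(np.array(p)-o["tool_pos"])*100,2),"twist",np.round((A.inv()*rot).as_rotvec(degrees=True),2))
def down(yaw): return R.from_euler("xyz",[180,0,yaw],degrees=True)
def tilted(yaw,a): # stand yaw (deg), slope (deg); tool y along up-slope
    return R.from_euler("ZY",[yaw,-a],degrees=True)*R.from_euler("xyz",[180,0,90],degrees=True)
E
python3 -c "
from mv import *
to([.53,.147,.2],down(120.6))"
```

```text
t 0.2 pos [0.2493 0.5999 0.2406] rot [-1.7993e+02  1.0000e-02  1.5744e+02] F [-0.29  0.13  0.24] M [0.011 0.005 0.01 ] w 0.0868531564755707
xyz [-43.3  -31.05   4.1 ] twist [-6.000e-02  3.000e-02  3.684e+01]
```

{"api": "servo_tool", "payload": {
  "plan": [
    {"xyz": [-1.3,-0.9,0],"twist": [0,0,1],"jaw": 0},
    {"xyz": [-3.9,-2.8,0],"twist": [0,0,4],"jaw": 0},
    {"xyz": [-7,-5,0],"twist": [0,0,7],"jaw": 0},
    {"xyz": [-10.2,-7.3,0],"twist": [0,0,10],"jaw": 0},
    {"xyz": [-13.4,-9.6,0],"twist": [0,0,13],"jaw": 0},
    {"xyz": [-16.6,-11.9,0],"twist": [0,0,16],"jaw": 0},
    {"xyz": [-19.8,-14.2,0],"twist": [0,0,19],"jaw": 0},
    {"xyz": [-23,-16.5,0],"twist": [0,0,22],"jaw": 0},
    {"xyz": [-26.2,-18.8,0],"twist": [0,0,25],"jaw": 0},
    {"xyz": [-29.4,-21.1,0],"twist": [0,0,28],"jaw": 0}
  ]
}}

```text
time_s: 1.03
tool_pos: [0.4408, 0.2894, 0.2414]
tool_rot: [180.0, -0.0, 129.2]
force: [0.8, 0.7, -0.2]
grip_width: 0.0873
grasp_force: 0.0
```

```bash
python3 -c "
from mv import *
to([.53,.147,.15],down(120.6))"
```

```text
t 1.0333 pos [0.4408 0.2894 0.2414] rot [ 1.7998e+02 -1.0000e-02  1.2918e+02] F [ 0.79  0.7  -0.2 ] M [-0.012 -0.053 -0.016] w 0.08731334083766987
xyz [-16.67  -2.08   9.14] twist [ 0.02 -0.01  8.58]
```

{"api": "servo_tool", "payload": {
  "plan": [
    {"xyz": [-3,-0.4,1.5],"twist": [0,0,2],"jaw": 0},
    {"xyz": [-6,-0.8,3],"twist": [0,0,4],"jaw": 0},
    {"xyz": [-9,-1.2,4.5],"twist": [0,0,6],"jaw": 0},
    {"xyz": [-12,-1.5,6],"twist": [0,0,7.5],"jaw": 0},
    {"xyz": [-14.5,-1.8,7.5],"twist": [0,0,8.6],"jaw": 0},
    {"xyz": [-16.2,-2,8.7],"twist": [0,0,8.6],"jaw": 0},
    {"xyz": [-16.7,-2.1,9.1],"twist": [0,0,8.6],"jaw": 0},
    {"xyz": [-16.7,-2.1,9.1],"twist": [0,0,8.6],"jaw": 0}
  ]
}}

```text
time_s: 1.7
tool_pos: [0.5294, 0.1476, 0.1492]
tool_rot: [-179.9, -0.0, 120.6]
force: [-0.2, -0.7, 0.1]
grip_width: 0.087
grasp_force: 0.0
```

Run:
```python
from mv import *
import cv2
to([.5305,.1472,.036],down(120.6))
d=env.read_camera("side");p=d["img"][:,:,::-1][120:220,255:375];q=env.read_camera("top")["img"][:,:,::-1][160:260,240:340]
cv2.imwrite("pics/g.png",cv2.resize(np.hstack([p,q]),None,fx=3.6,fy=3.6,interpolation=cv2.INTER_CUBIC))
```

```text
t 1.7 pos [0.5294 0.1476 0.1492] rot [-179.86   -0.    120.59] F [-0.19 -0.75  0.13] M [-0.062  0.067  0.013] w 0.08696956579767566
xyz [-0.09  0.11 11.32] twist [-0.14 -0.   -0.01]
```

View pics/g.png

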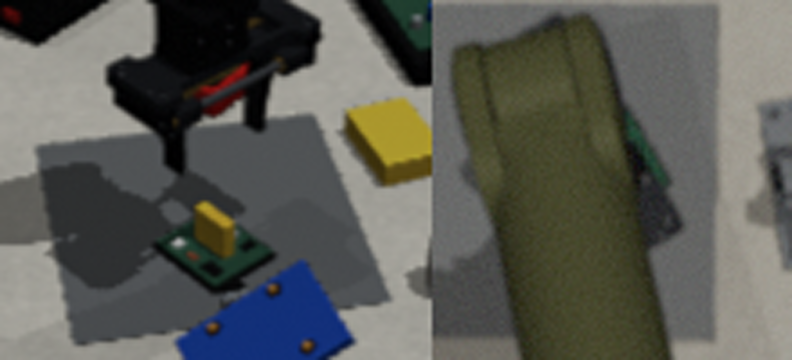

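The left half shows the fingers straddling the yellow bar at (213,228) from above. I'll descend and close.

{"api": "servo_tool", "payload": {
  "plan": [
    {"xyz": [0,0.1,1.5],"twist": [0,0,0],"jaw": 0},
    {"xyz": [-0.1,0.1,4],"twist": [0,0,0],"jaw": 0},
    {"xyz": [-0.1,0.1,6.5],"twist": [0,0,0],"jaw": 0},
    {"xyz": [-0.1,0.1,8.5],"twist": [0,0,0],"jaw": 0},
    {"xyz": [-0.1,0.1,10],"twist": [0,0,0],"jaw": 0},
    {"xyz": [-0.1,0.1,10.8],"twist": [0,0,0],"jaw": 0},
    {"xyz": [-0.1,0.1,11.2],"twist": [0,0,0],"jaw": 0},
    {"xyz": [-0.1,0.1,11.2],"twist": [0,0,0],"jaw": 0}
  ]
}}

```text
time_s: 2.47
tool_pos: [0.5309, 0.1511, 0.0384]
tool_rot: [180.0, -0.0, 120.9]
force: [0.4, -0.1, 0.4]
grip_width: 0.0867
grasp_force: 0.0
```

{"api": "servo_tool", "payload": {
  "plan": [
    {"xyz": [0,0,0],"twist": [0,0,0],"jaw": 0.5},
    {"xyz": [0,0,0],"twist": [0,0,0],"jaw": 0.7},
    {"xyz": [0,0,0],"twist": [0,0,0],"jaw": 0.8},
    {"xyz": [0,0,0],"twist": [0,0,0],"jaw": 0.9},
    {"xyz": [0,0,0],"twist": [0,0,0],"jaw": 1},
    {"xyz": [0,0,0],"twist": [0,0,0],"jaw": 1},
    {"xyz": [0,0,0],"twist": [0,0,0],"jaw": 1},
    {"xyz": [0,0,0],"twist": [0,0,0],"jaw": 1},
    {"xyz": [0,0,0],"twist": [0,0,0],"jaw": 1},
    {"xyz": [0,0,0],"twist": [0,0,0],"jaw": 1}
  ],
  "newtons": 35
}}

```text
time_s: 3.3
tool_pos: [0.5312, 0.1499, 0.0382]
tool_rot: [-180.0, -0.0, 120.8]
force: [0.8, -0.6, -1.1]
grip_width: 0.0281
grasp_force: 0.0
```

{"api": "servo_tool", "payload": {
  "plan": [
    {"xyz": [-0.2,-0.1,0.1],"twist": [0,0,0],"jaw": 0.68},
    {"xyz": [-0.2,-0.1,0.1],"twist": [0,0,0],"jaw": 0.72},
    {"xyz": [-0.2,-0.1,0.1],"twist": [0,0,0],"jaw": 1},
    {"xyz": [-0.2,-0.1,0.1],"twist": [0,0,0],"jaw": 1},
    {"xyz": [-0.2,-0.1,0.1],"twist": [0,0,0],"jaw": 1},
    {"xyz": [-0.2,-0.1,0.1],"twist": [0,0,0],"jaw": 1},
    {"xyz": [-0.2,-0.1,0.1],"twist": [0,0,0],"jaw": 1},
    {"xyz": [-0.2,-0.1,0.1],"twist": [0,0,0],"jaw": 1}
  ]
}}

```text
time_s: 3.97
tool_pos: [0.5312, 0.1476, 0.0372]
tool_rot: [-180.0, -0.0, 120.8]
force: [-0.3, 0.7, -1.1]
grip_width: 0.0135
grasp_force: 35.0
```

```bash
python3 -c "
from mv import *
to([.5305,.1472,.036],down(120.6))"
```

```text
t 3.9667 pos [0.5312 0.1476 0.0372] rot [-179.98   -0.    120.84] F [-0.32  0.66 -1.1 ] M [-0.209  0.164 -0.004] w 0.013482604976393826
xyz [ 0.   -0.08  0.12] twist [-0.02 -0.    0.24]
```

{"api": "servo_tool", "payload": {
  "plan": [
    {"xyz": [0,0,-0.5],"twist": [0,0,0],"jaw": 1},
    {"xyz": [0,0,-2],"twist": [0,0,0],"jaw": 1},
    {"xyz": [0,0,-4.5],"twist": [0,0,0],"jaw": 1},
    {"xyz": [0,0,-7.5],"twist": [0,0,0],"jaw": 1},
    {"xyz": [0,0,-11],"twist": [0,0,0],"jaw": 1},
    {"xyz": [0,0,-14.5],"twist": [0,0,0],"jaw": 1},
    {"xyz": [0,0,-17.5],"twist": [0,0,0],"jaw": 1},
    {"xyz": [0,0,-19.5],"twist": [0,0,0],"jaw": 1},
    {"xyz": [0,0,-20.5],"twist": [0,0,0],"jaw": 1},
    {"xyz": [0,0,-20.5],"twist": [0,0,0],"jaw": 1}
  ]
}}

```text
time_s: 4.8
tool_pos: [0.5326, 0.1481, 0.2449]
tool_rot: [179.7, 0.0, 120.8]
force: [1.0, -0.0, -2.2]
grip_width: 0.014
grasp_force: 35.0
```

```bash
cat >> mv.py <<'E'
def goal(x,y,yaw,a,d): # TCP at distance d along normal from pivot
    t=np.radians(a);n=R.from_euler("z",yaw,degrees=True).apply([-np.sin(t),0,np.cos(t)]);to(np.array([x,y,.09])+n*d,tilted(yaw,a))
E
python3 - <<'E'
from fit import *
from mv import *
for k in (1,.1,.01):
    s=least_squares(lambda p:np.r_[rs(p),p[4:6]/k],[.6,-.04,0,.4,0,0],loss="soft_l1");print(s.x.round(4),np.degrees(s.x[2:4]),s.cost)
s=least_squares(lambda p:np.r_[rs(np.r_[p,0,0])[4*np.arange(8)[:,None]+[0,1]].ravel() ,0],[.6,-.04,0,.4]);print("top",s.x.round(4),s.cost)
s=least_squares(lambda p:np.r_[rs(np.r_[p,0,0])[4*np.arange(8)[:,None]+[2,3]].ravel() ,0],[.6,-.04,0,.4]);print("side",s.x.round(4),s.cost)
goal(.5297,-.0757,9,26.2,.15)
E
```

```text
[ 0.5297 -0.0757  0.1575  0.4579  1.6985  0.2008] [ 9.02252801 26.23747203] 6.49654743929045
[ 0.5304 -0.0722  0.1551  0.4753  0.0491  0.0016] [ 8.88808377 27.23101878] 10.319946279893893
[ 5.305e-01 -7.210e-02  1.551e-01  4.757e-01  4.000e-04  0.000e+00] [ 8.88517761 27.25580699] 10.423268261214108
top [ 0.5305 -0.0703  0.1612  0.4673] 0.8192890771772621
side [ 0.5299 -0.0767  0.1568  0.4582] 0.9975749754289294
t 4.9 pos [0.5308 0.1476 0.2411] rot [-1.7992e+02 -2.0000e-02  1.2084e+02] F [ 0.14  0.36 -2.34] M [-0.066  0.064  0.012] w 0.014079751493912648
xyz [-16.65 -17.69   1.67] twist [-25.96  -5.    21.46]
```

{"api": "servo_tool", "payload": {
  "plan": [
    {"xyz": [-0.8,-0.9,0],"twist": [-1.3,-0.2,1.1],"jaw": 1},
    {"xyz": [-2.5,-2.6,0],"twist": [-4,-0.8,3.3],"jaw": 1},
    {"xyz": [-4.6,-4.9,0],"twist": [-7.5,-1.5,6],"jaw": 1},
    {"xyz": [-6.8,-7.2,0.2],"twist": [-11,-2.2,9],"jaw": 1},
    {"xyz": [-9,-9.5,0.5],"twist": [-14.5,-2.8,12],"jaw": 1},
    {"xyz": [-11.2,-11.9,0.8],"twist": [-18,-3.5,15],"jaw": 1},
    {"xyz": [-13.3,-14.2,1.1],"twist": [-21.5,-4.2,17.5],"jaw": 1},
    {"xyz": [-15,-16.2,1.4],"twist": [-24,-4.8,20],"jaw": 1},
    {"xyz": [-16.2,-17.4,1.6],"twist": [-26,-5,21.4],"jaw": 1},
    {"xyz": [-16.5,-17.6,1.6],"twist": [-26,-5,21.4],"jaw": 1}
  ]
}}

```text
time_s: 5.73
tool_pos: [0.4808, -0.0478, 0.2289]
tool_rot: [156.9, -0.3, 102.0]
force: [-0.8, -0.4, -1.5]
grip_width: 0.0138
grasp_force: 35.0
```

```bash
python3 -c "
from mv import *
goal(.53,-.0735,9,26.4,.075)"
```

```text
t 5.7333 pos [ 0.4808 -0.0478  0.2289] rot [156.89  -0.27 101.98] F [-0.77 -0.39 -1.51] M [-0.22   0.592  0.018] w 0.01383358930812621
xyz [-3.39 -1.94  6.96] twist [-3.29 -1.49  2.6 ]
```

{"api": "servo_tool", "payload": {
  "plan": [
    {"xyz": [0,0,0],"twist": [0,0,0],"jaw": 1},
    {"xyz": [0,0,0],"twist": [0,0,0],"jaw": 1},
    {"xyz": [0,0,0],"twist": [0,0,0],"jaw": 1}
  ]
}}

```text
time_s: 5.98
tool_pos: [0.4814, -0.048, 0.2301]
tool_rot: [156.9, -0.2, 102.0]
force: [0.1, 0.8, -0.7]
grip_width: 0.0138
grasp_force: 35.0
```

```bash
python3 -c "
from mv import *
goal(.53,-.0735,9,26.4,.075)"
```

```text
t 5.9833 pos [ 0.4814 -0.048   0.2301] rot [156.9   -0.23 101.95] F [ 0.06  0.81 -0.69] M [-0.188  0.63   0.03 ] w 0.013784663015522166
xyz [-3.36 -2.03  7.05] twist [-3.3  -1.45  2.59]
```

{"api": "servo_tool", "payload": {
  "plan": [
    {"xyz": [-0.6,-0.3,0.6],"twist": [-0.7,-0.3,0.5],"jaw": 1},
    {"xyz": [-1.4,-0.8,1.8],"twist": [-1.6,-0.7,1.2],"jaw": 1},
    {"xyz": [-2.2,-1.3,3.2],"twist": [-2.5,-1.1,1.9],"jaw": 1},
    {"xyz": [-3,-1.8,4.6],"twist": [-3.3,-1.5,2.6],"jaw": 1},
    {"xyz": [-3.4,-2,5.8],"twist": [-3.3,-1.5,2.6],"jaw": 1},
    {"xyz": [-3.4,-2,6.6],"twist": [-3.3,-1.5,2.6],"jaw": 1},
    {"xyz": [-3.4,-2,7],"twist": [-3.3,-1.5,2.6],"jaw": 1},
    {"xyz": [-3.4,-2,7],"twist": [-3.3,-1.5,2.6],"jaw": 1},
    {"xyz": [-3.4,-2,7],"twist": [-3.3,-1.5,2.6],"jaw": 1}
  ]
}}

```text
time_s: 6.73
tool_pos: [0.4988, -0.0779, 0.1596]
tool_rot: [153.4, 0.1, 99.1]
force: [-0.1, -0.9, -1.5]
grip_width: 0.0137
grasp_force: 35.0
```

Run:
```python
from mv import *
import cv2
goal(.53,-.0735,9,26.4,.0575)
p=env.read_camera("side")["img"][:,:,::-1][160:260,285:375]
cv2.imwrite("pics/h.png",cv2.resize(p,None,fx=6,fy=6,interpolation=cv2.INTER_CUBIC))
```

```text
t 6.7333 pos [ 0.4988 -0.0779  0.1596] rot [1.5343e+02 1.0000e-01 9.9140e+01] F [-0.15 -0.9  -1.55] M [-0.177  0.661 -0.014] w 0.013748728850738398
xyz [-0.05 -0.28  1.89] twist [0.17 0.03 0.17]
```

View pics/h.png

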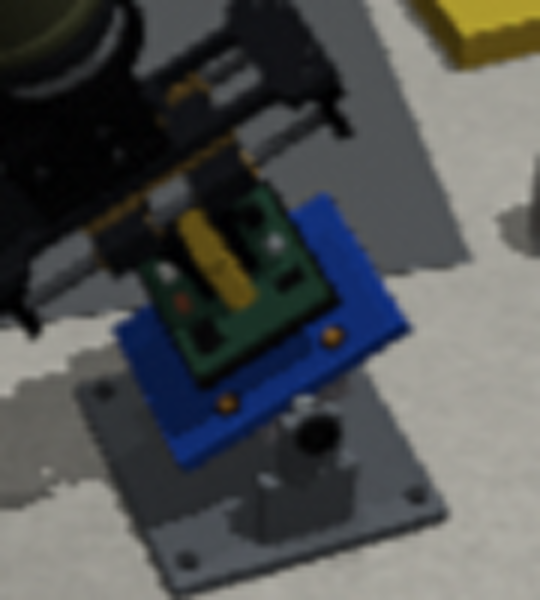

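The carrier hovers parallel above the blue face. Its board corners are at about (200,378), (338,293) and (262,185), and the lower pins are visible at (228,403) and (333,337).

Run:
```python
from fit import *
from mv import *
o=env.get_obs();A=R.from_euler("xyz",o["tool_rot"],degrees=True);P=np.array(o["tool_pos"])
off["side"]=(285,160)
# carrier local x = tool y, y = tool x, z = -tool z
def w(x,y,h): return P+A.apply([y,x,.0352-h])
for l,q in [((-.04,-.045,.01),(200,376)),((.04,-.045,.01),(334,291)),((.04,.045,.01),(264,183)),((0,-.022,.05),(238,303))]:
    print(l,(proj("side",w(*l))-off["side"])*6,"seen",q)
s=[.5299,-.0767,.1568,.4582]
for f in F: print(f,((proj("side",face(s,*f))-off["side"])*6).round(0))
```

```text
(-0.04, -0.045, 0.01) [189.63730807 380.83903238] seen (200, 376)
(0.04, -0.045, 0.01) [333.34719013 289.27630124] seen (334, 291)
(0.04, 0.045, 0.01) [261.60731867 170.40205367] seen (264, 183)
(0, -0.022, 0.05) [209.16499939 256.88825705] seen (238, 303)
(0.065, 0.05, 0) [327. 190.]
(0.065, -0.05, 0) [409. 321.]
(-0.065, -0.05, 0) [178. 465.]
(-0.065, 0.05, 0) [109. 327.]
(0.03, 0.036, 0.005) [275. 239.]
(0.03, -0.036, 0.005) [331. 335.]
(-0.03, 0.036, 0.005) [173. 303.]
(-0.03, -0.036, 0.005) [225. 401.]
```

```bash
python3 -c "
from mv import *
goal(.53,-.076,9,26.4,.0575)"
```

```text
t 6.8833 pos [ 0.4987 -0.0791  0.1602] rot [1.5336e+02 1.2000e-01 9.9010e+01] F [-0.42 -0.64 -1.81] M [-0.162  0.746  0.056] w 0.014029995536963722
xyz [-0.18 -0.32  1.93] twist [0.24 0.1  0.07]
```

{"api": "servo_tool", "payload": {
  "plan": [
    {"xyz": [-0.1,-0.1,0.2],"twist": [0.2,0,0],"jaw": 1},
    {"xyz": [-0.2,-0.2,0.6],"twist": [0.2,0,0],"jaw": 1},
    {"xyz": [-0.2,-0.3,1.1],"twist": [0.2,0,0],"jaw": 1},
    {"xyz": [-0.2,-0.3,1.5],"twist": [0.2,0,0],"jaw": 1},
    {"xyz": [-0.2,-0.3,1.8],"twist": [0.2,0,0],"jaw": 1},
    {"xyz": [-0.2,-0.3,1.9],"twist": [0.2,0,0],"jaw": 1},
    {"xyz": [-0.2,-0.3,1.9],"twist": [0.2,0,0],"jaw": 1},
    {"xyz": [-0.2,-0.3,1.9],"twist": [0.2,0,0],"jaw": 1},
    {"xyz": [-0.2,-0.3,1.9],"twist": [0.2,0,0],"jaw": 1}
  ]
}}

```text
time_s: 7.63
tool_pos: [0.5043, -0.0806, 0.1411]
tool_rot: [153.6, 0.1, 99.0]
force: [-0.2, -0.4, -1.1]
grip_width: 0.0139
grasp_force: 35.0
```

```bash
cat >> mv.py <<'E'
def feel():
    o=env.get_obs();A=R.from_euler("xyz",o["tool_rot"],degrees=True)
    print("toolF",A.inv().apply(o["force"]).round(2),"toolM",A.inv().apply(o["wrist_torque"]).round(3))
E
python3 -c "
from mv import *
goal(.53,-.076,9,26.4,.0472);feel()"
```

```text
t 7.6333 pos [ 0.5043 -0.0806  0.1411] rot [1.5362e+02 1.0000e-01 9.8960e+01] F [-0.25 -0.42 -1.12] M [-0.178  0.691 -0.032] w 0.013881674314789141
xyz [0.05 0.06 1.01] twist [-0.02  0.11  0.01]
toolF [-0.38 -0.77  0.87] toolM [ 0.71  -0.075 -0.002]
```

{"api": "servo_tool", "payload": {
  "plan": [
    {"xyz": [0,0,0.1],"twist": [0,0,0],"jaw": 1},
    {"xyz": [0,0,0.2],"twist": [0,0,0],"jaw": 1},
    {"xyz": [0,0,0.3],"twist": [0,0,0],"jaw": 1},
    {"xyz": [0,0,0.4],"twist": [0,0,0],"jaw": 1},
    {"xyz": [0,0,0.5],"twist": [0,0,0],"jaw": 1},
    {"xyz": [0,0,0.6],"twist": [0,0,0],"jaw": 1},
    {"xyz": [0,0,0.7],"twist": [0,0,0],"jaw": 1},
    {"xyz": [0,0,0.7],"twist": [0,0,0],"jaw": 1},
    {"xyz": [0,0,0.7],"twist": [0,0,0],"jaw": 1},
    {"xyz": [0,0,0.7],"twist": [0,0,0],"jaw": 1}
  ]
}}

```text
time_s: 8.47
tool_pos: [0.5073, -0.08, 0.1348]
tool_rot: [153.6, 0.1, 99.0]
force: [-2.3, -1.6, 2.0]
grip_width: 0.0133
grasp_force: 35.0
```

```bash
python3 -c "
from mv import *
goal(.53,-.076,9,26.4,.0472);feel()"
```

```text
t 8.4667 pos [ 0.5073 -0.08    0.1348] rot [1.5363e+02 9.0000e-02 9.8970e+01] F [-2.28 -1.65  2.01] M [-0.093  0.954  0.048] w 0.013287607765610575
xyz [0.04 0.08 0.31] twist [-0.03  0.1   0.02]
toolF [-1.27 -1.35 -2.91] toolM [ 0.956  0.073 -0.019]
```

{"api": "servo_tool", "payload": {
  "plan": [
    {"xyz": [0,0,0.1],"twist": [0,0,0],"jaw": 1},
    {"xyz": [0,0,0.15],"twist": [0,0,0],"jaw": 1},
    {"xyz": [0,0,0.2],"twist": [0,0,0],"jaw": 1},
    {"xyz": [0,0,0.2],"twist": [0,0,0],"jaw": 1},
    {"xyz": [0,0,0.2],"twist": [0,0,0],"jaw": 1}
  ]
}}

```text
time_s: 8.88
tool_pos: [0.5082, -0.08, 0.133]
tool_rot: [153.6, 0.1, 99.0]
force: [-3.5, 0.2, 3.8]
grip_width: 0.0135
grasp_force: 35.0
```

```bash
cat >> mv.py <<'E'
def avg(n=10):
    r=[]
    for _ in range(n):
        env.read_camera("side");o=env.get_obs();A=R.from_euler("xyz",o["tool_rot"],degrees=True)
        r.append(np.r_[A.inv().apply(o["force"]),A.inv().apply(o["wrist_torque"]),np.array(o["tool_pos"])*1000,o["tool_rot"]])
    print("avg F,M,pos(mm),rot",np.mean(r,0).round(2),"sd",np.std(r,0)[:6].round(2))
E
python3 -c "
from mv import *
avg();goal(.53,-.076,9,26.4,.0472)"
```

```text
avg F,M,pos(mm),rot [ 8.9000e-01 -1.8100e+00 -4.3000e+00  1.0300e+00  1.2000e-01 -4.0000e-02
  5.0819e+02 -7.9930e+01  1.3293e+02  1.5363e+02  1.0000e-01  9.8960e+01] sd [0.55 0.48 0.47 0.02 0.03 0.03]
t 9.3833 pos [ 0.5082 -0.0799  0.1329] rot [1.5363e+02 1.0000e-01 9.8960e+01] F [-3.6   1.01  3.52] M [-0.088  1.034  0.122] w 0.013798097013562756
xyz [0.05 0.08 0.11] twist [-0.03  0.1   0.01]
```

{"api": "servo_tool", "payload": {
  "plan": [
    {"xyz": [0,0,0.05],"twist": [0,0,0],"jaw": 1},
    {"xyz": [0,0,0.1],"twist": [0,0,0],"jaw": 1},
    {"xyz": [0,0,0.15],"twist": [0,0,0],"jaw": 1},
    {"xyz": [0,0,0.15],"twist": [0,0,0],"jaw": 1},
    {"xyz": [0,0,0.15],"twist": [0,0,0],"jaw": 1}
  ]
}}

```text
time_s: 9.8
tool_pos: [0.5084, -0.08, 0.1325]
tool_rot: [153.7, 0.1, 99.0]
force: [-14.8, -0.3, 14.8]
grip_width: 0.0139
grasp_force: 35.0
```

```bash
python3 -c "
from mv import *
avg();goal(.53,-.076,9,26.4,.0472)"
```

```text
avg F,M,pos(mm),rot [ 2.0300e+00 -5.9900e+00 -2.0000e+01  1.8900e+00  5.5000e-01 -5.0000e-02
  5.0843e+02 -7.9970e+01  1.3246e+02  1.5365e+02  6.0000e-02  9.8970e+01] sd [0.56 0.4  0.57 0.04 0.03 0.02]
t 10.3 pos [ 0.5084 -0.08    0.1325] rot [1.5365e+02 6.0000e-02 9.8960e+01] F [-14.02  -0.72  15.63] M [0.138 1.975 0.266] w 0.013869651366593492
xyz [0.05 0.08 0.06] twist [-0.05  0.07 -0.01]
```

{"api": "servo_tool", "payload": {
  "plan": [
    {"xyz": [0,0,-0.03],"twist": [0.2,0,0],"jaw": 1},
    {"xyz": [0,0,-0.03],"twist": [0.5,0,0],"jaw": 1},
    {"xyz": [0,0,-0.03],"twist": [0.5,0,0],"jaw": 1},
    {"xyz": [0,0,-0.03],"twist": [0.5,0,0],"jaw": 1}
  ]
}}

```text
time_s: 10.63
tool_pos: [0.5085, -0.08, 0.1327]
tool_rot: [154.1, 0.1, 99.0]
force: [-13.8, 0.5, 13.6]
grip_width: 0.0138
grasp_force: 35.0
```

```bash
python3 -c "
from mv import *
avg(6)"
```

```text
avg F,M,pos(mm),rot [ 1.3700e+00 -5.4500e+00 -1.7110e+01  1.5200e+00  5.3000e-01 -5.0000e-02
  5.0852e+02 -7.9960e+01  1.3268e+02  1.5413e+02  7.0000e-02  9.8960e+01] sd [0.53 0.3  0.61 0.01 0.02 0.02]
```

{"api": "servo_tool", "payload": {
  "plan": [
    {"xyz": [0,0,0],"twist": [0,0.3,0],"jaw": 1},
    {"xyz": [0,0,0],"twist": [0,0.5,0],"jaw": 1},
    {"xyz": [0,0,0],"twist": [0,0.5,0],"jaw": 1},
    {"xyz": [0,0,0],"twist": [0,0.5,0],"jaw": 1}
  ]
}}

```text
time_s: 11.27
tool_pos: [0.5085, -0.0801, 0.1327]
tool_rot: [154.1, -0.4, 99.2]
force: [-12.8, 0.2, 12.5]
grip_width: 0.0136
grasp_force: 35.0
```

```bash
python3 -c "
from mv import *
avg(6)"
```

```text
avg F,M,pos(mm),rot [ 2.1300e+00 -5.9400e+00 -1.7400e+01  1.5400e+00  2.3000e-01 -2.0000e-02
  5.0853e+02 -8.0040e+01  1.3268e+02  1.5412e+02 -3.7000e-01  9.9180e+01] sd [0.63 0.57 0.45 0.03 0.02 0.03]
```

{"api": "servo_tool", "payload": {
  "plan": [
    {"xyz": [0,-0.02,0],"twist": [0,0,0],"jaw": 1},
    {"xyz": [0,-0.03,0],"twist": [0,0,0],"jaw": 1},
    {"xyz": [0,-0.03,0],"twist": [0,0,0],"jaw": 1},
    {"xyz": [0,-0.03,0],"twist": [0,0,0],"jaw": 1}
  ]
}}

```text
time_s: 11.9
tool_pos: [0.5085, -0.0801, 0.1327]
tool_rot: [154.1, -0.4, 99.2]
force: [-11.7, 0.3, 12.0]
grip_width: 0.0134
grasp_force: 35.0
```

```bash
python3 -c "
from mv import *
avg(6)"
```

```text
avg F,M,pos(mm),rot [ 2.3300e+00 -4.7300e+00 -1.5960e+01  1.4000e+00  2.1000e-01 -3.0000e-02
  5.0852e+02 -8.0050e+01  1.3266e+02  1.5409e+02 -3.6000e-01  9.9180e+01] sd [0.32 0.53 0.47 0.02 0.02 0.03]
```

{"api": "servo_tool", "payload": {
  "plan": [
    {"xyz": [0,0,0],"twist": [0.3,0,0],"jaw": 1},
    {"xyz": [0,0,0],"twist": [0.5,0,0],"jaw": 1},
    {"xyz": [0,0,0],"twist": [0.5,0,0],"jaw": 1},
    {"xyz": [0,0,0],"twist": [0.5,0,0],"jaw": 1}
  ]
}}

```text
time_s: 12.53
tool_pos: [0.5086, -0.08, 0.1329]
tool_rot: [154.6, -0.4, 99.2]
force: [-13.2, 0.6, 13.3]
grip_width: 0.0136
grasp_force: 35.1
```

```bash
python3 -c "
from mv import *
avg(6)"
```

```text
avg F,M,pos(mm),rot [ 2.7100e+00 -5.7200e+00 -1.7950e+01  1.3700e+00  3.1000e-01 -4.0000e-02
  5.0864e+02 -8.0030e+01  1.3296e+02  1.5457e+02 -3.6000e-01  9.9180e+01] sd [0.45 0.38 0.16 0.03 0.02 0.02]
```

{"api": "servo_tool", "payload": {
  "plan": [
    {"xyz": [0,0,0],"twist": [-0.5,0,0],"jaw": 1},
    {"xyz": [0,0,0],"twist": [-1,0,0],"jaw": 1},
    {"xyz": [0,0,0],"twist": [-1,0,0],"jaw": 1},
    {"xyz": [0,0,0],"twist": [-1,0,0],"jaw": 1}
  ]
}}

```text
time_s: 13.17
tool_pos: [0.5084, -0.08, 0.1325]
tool_rot: [153.6, -0.4, 99.2]
force: [-10.4, -0.1, 11.3]
grip_width: 0.0133
grasp_force: 35.0
```

```bash
python3 -c "
from mv import *
avg(6)"
```

```text
avg F,M,pos(mm),rot [ 1.7000e+00 -4.0900e+00 -1.4930e+01  1.5500e+00  1.4000e-01 -3.0000e-02
  5.0842e+02 -8.0040e+01  1.3246e+02  1.5361e+02 -3.5000e-01  9.9190e+01] sd [0.23 0.55 0.58 0.04 0.02 0.04]
```

{"api": "servo_tool", "payload": {
  "plan": [
    {"xyz": [0,0,0],"twist": [-0.5,0,0],"jaw": 1},
    {"xyz": [0,0,0],"twist": [-1,0,0],"jaw": 1},
    {"xyz": [0,0,0],"twist": [-1,0,0],"jaw": 1},
    {"xyz": [0,0,0],"twist": [-1,0,0],"jaw": 1}
  ]
}}

```text
time_s: 13.8
tool_pos: [0.5082, -0.0801, 0.1325]
tool_rot: [152.6, -0.4, 99.2]
force: [-11.0, -0.2, 13.6]
grip_width: 0.0137
grasp_force: 35.2
```

```bash
python3 -c "
from mv import *
avg(6)"
```

```text
avg F,M,pos(mm),rot [ 2.0300e+00 -4.2200e+00 -1.7210e+01  2.1200e+00  2.1000e-01 -4.0000e-02
  5.0819e+02 -8.0090e+01  1.3247e+02  1.5265e+02 -3.6000e-01  9.9200e+01] sd [0.43 0.27 0.31 0.03 0.03 0.03]
```

{"api": "servo_tool", "payload": {
  "plan": [
    {"xyz": [0,0,0],"twist": [0.4,0,0],"jaw": 1},
    {"xyz": [0,0,0],"twist": [0.75,0,0],"jaw": 1},
    {"xyz": [0,0,0],"twist": [0.75,0,0],"jaw": 1},
    {"xyz": [0,0,0],"twist": [0.75,0,0],"jaw": 1}
  ]
}}

```text
time_s: 14.43
tool_pos: [0.5085, -0.0801, 0.1324]
tool_rot: [153.4, -0.4, 99.2]
force: [-10.5, -0.1, 10.7]
grip_width: 0.0139
grasp_force: 35.0
```

```bash
python3 -c "
from mv import *
avg(6)"
```

```text
avg F,M,pos(mm),rot [ 1.8900e+00 -4.0500e+00 -1.3900e+01  1.6200e+00  1.3000e-01 -5.0000e-02
  5.0846e+02 -8.0040e+01  1.3243e+02  1.5337e+02 -3.5000e-01  9.9190e+01] sd [0.55 0.53 0.35 0.01 0.03 0.02]
```

{"api": "servo_tool", "payload": {
  "plan": [
    {"xyz": [0,0,0],"twist": [0,0.4,0],"jaw": 1},
    {"xyz": [0,0,0],"twist": [0,0.7,0],"jaw": 1},
    {"xyz": [0,0,0],"twist": [0,0.7,0],"jaw": 1},
    {"xyz": [0,0,0],"twist": [0,0.7,0],"jaw": 1}
  ]
}}

```text
time_s: 15.07
tool_pos: [0.5084, -0.0803, 0.1326]
tool_rot: [153.4, -1.0, 99.5]
force: [-10.8, 0.3, 12.5]
grip_width: 0.0137
grasp_force: 35.0
```

```bash
python3 -c "
from mv import *
avg(6)"
```

```text
avg F,M,pos(mm),rot [ 2.3200e+00 -4.6700e+00 -1.6100e+01  1.7500e+00 -3.0000e-02 -2.0000e-02
  5.0843e+02 -8.0260e+01  1.3257e+02  1.5336e+02 -9.7000e-01  9.9500e+01] sd [0.41 0.46 0.32 0.01 0.01 0.03]
```

{"api": "servo_tool", "payload": {
  "plan": [
    {"xyz": [0,0,0],"twist": [0,-0.6,0],"jaw": 1},
    {"xyz": [0,0,0],"twist": [0,-1.2,0],"jaw": 1},
    {"xyz": [0,0,0],"twist": [0,-1.4,0],"jaw": 1},
    {"xyz": [0,0,0],"twist": [0,-1.4,0],"jaw": 1}
  ]
}}

```text
time_s: 15.7
tool_pos: [0.5084, -0.0799, 0.1324]
tool_rot: [153.4, 0.3, 98.9]
force: [-8.2, -0.7, 10.7]
grip_width: 0.0131
grasp_force: 35.0
```

```bash
python3 -c "
from mv import *
avg(6)"
```

```text
avg F,M,pos(mm),rot [ 1.1500e+00 -3.3400e+00 -1.3340e+01  1.5300e+00  5.8000e-01 -6.0000e-02
  5.0845e+02 -7.9950e+01  1.3242e+02  1.5337e+02  2.5000e-01  9.8870e+01] sd [0.2  0.52 0.55 0.03 0.02 0.03]
```

{"api": "servo_tool", "payload": {
  "plan": [
    {"xyz": [0,0,0.01],"twist": [0,0.15,0],"jaw": 1},
    {"xyz": [0,0,0.03],"twist": [0,0.25,0],"jaw": 1},
    {"xyz": [0,0,0.03],"twist": [0,0.25,0],"jaw": 1},
    {"xyz": [0,0,0.03],"twist": [0,0.25,0],"jaw": 1},
    {"xyz": [0,0,0.03],"twist": [0,0.25,0],"jaw": 1}
  ]
}}

```text
time_s: 16.42
tool_pos: [0.5085, -0.08, 0.1324]
tool_rot: [153.4, 0.0, 99.0]
force: [-11.8, 0.1, 13.5]
grip_width: 0.0139
grasp_force: 35.0
```

Run:
```python
from mv import *
import cv2
avg(6)
goal(.53,-.076,9,26.5,.0472)
p=env.read_camera("side")["img"][:,:,::-1][170:260,290:370]
q=env.read_camera("top")["img"][:,:,::-1][175:240,325:390]
P=cv2.resize(p,None,fx=5,fy=6,interpolation=cv2.INTER_CUBIC);Q=cv2.resize(q,(385,540),interpolation=cv2.INTER_CUBIC)
cv2.imwrite("pics/k.png",np.hstack([P,Q]))
```

```text
avg F,M,pos(mm),rot [ 1.7200e+00 -4.5800e+00 -1.7830e+01  1.7700e+00  5.3000e-01 -6.0000e-02
  5.0848e+02 -8.0000e+01  1.3239e+02  1.5337e+02  2.0000e-02  9.8980e+01] sd [0.59 0.32 0.34 0.04 0.02 0.02]
t 16.7167 pos [ 0.5085 -0.08    0.1324] rot [1.5337e+02 3.0000e-02 9.8980e+01] F [-12.19   0.62  14.05] M [0.165 1.817 0.284] w 0.01357678281072691
xyz [0.06 0.07 0.05] twist [ 0.13  0.03 -0.  ]
```

View pics/k.png

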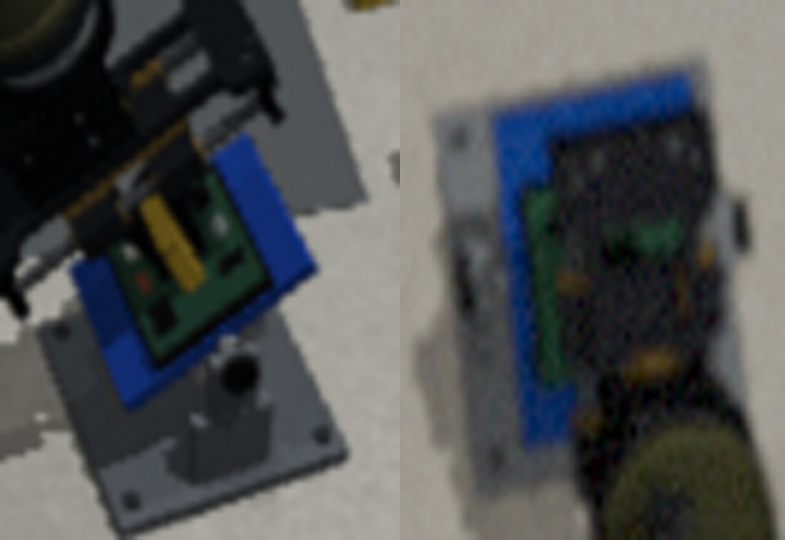

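Both halves show the carrier lying on the face with blue margins all round. I'll check the centring numerically, each camera against its own fit of the face.

Run:
```python
from fit import *
st={"top":[.5305,-.0703,.1612,.4673],"side":[.5299,-.0767,.1568,.4582]}
def q(n,p): return np.array([290+p[0]/5-.4,170+p[1]/6-.4]) if n=="side" else np.array([325+(p[0]-400)/5.923-.4,175+p[1]/8.308-.4])
for n,pts in {"side":[((.04,-.045,.01),(270,281)),((-.04,-.045,.01),(154,357)),((-.04,-.045,0),(157,370)),((.04,.045,.01),(213,165)),((.065,.05,0),(245,137)),((.065,-.05,0),(318,267)),((-.065,-.05,0),(128,407))],
 "top":[((.04,.045,.01),(524,190)),((-.04,.045,.01),(543,385)),((.065,.05,0),(492,118)),((-.065,.05,0),(525,448)),((.065,-.05,0),(690,72))]}.items():
    for f,p in pts:
        X=face(st[n],*f);J=np.array([(proj(n,face(st[n],f[0]+.001,f[1],f[2]))-proj(n,X)),(proj(n,face(st[n],f[0],f[1]+.001,f[2]))-proj(n,X))]).T
        print(n,f,"mm off up-slope,y:",np.linalg.solve(J,q(n,p)-proj(n,X)).round(1))
```

```text
side (0.04, -0.045, 0.01) mm off up-slope,y: [-2.3 -3.9]
side (-0.04, -0.045, 0.01) mm off up-slope,y: [2.  2.1]
side (-0.04, -0.045, 0) mm off up-slope,y: [-0.5  2.3]
side (0.04, 0.045, 0.01) mm off up-slope,y: [-2.  -7.3]
side (0.065, 0.05, 0) mm off up-slope,y: [-3.6 -1. ]
side (0.065, -0.05, 0) mm off up-slope,y: [-0.7 -2.2]
side (-0.065, -0.05, 0) mm off up-slope,y: [ 1.3 -0.6]
top (0.04, 0.045, 0.01) mm off up-slope,y: [-1.4 -7. ]
top (-0.04, 0.045, 0.01) mm off up-slope,y: [ 2.5 -7.4]
top (0.065, 0.05, 0) mm off up-slope,y: [-0.7 -0.2]
top (-0.065, 0.05, 0) mm off up-slope,y: [-0.3 -0.9]
top (0.065, -0.05, 0) mm off up-slope,y: [0.4 0.3]
```

Run:
```python
from fit import *
import cv2
st={"top":[.5305,-.0703,.1612,.4673],"side":[.5299,-.0767,.1568,.4582]}
for n,sg in(("side",-1),("top",1)):
    im=np.mean([env.read_camera(n)["img"].astype(np.float32) for _ in range(3)],0)
    for v in np.arange(34,56,1.):
        pts=np.array([proj(n,face(st[n],u,sg*v/1000,0)) for u in np.linspace(-.032,.012 if n=="top" else .03,30)],np.float32)
        c=cv2.remap(im,pts[:,:1].copy(),pts[:,1:].copy(),cv2.INTER_LINEAR)[:,0].mean(0);print(n,sg*v,c.round(0))
```

```text
side -34.0 [21. 40. 31.]
side -35.0 [19. 35. 27.]
side -36.0 [16. 29. 23.]
side -37.0 [14. 24. 19.]
side -38.0 [12. 19. 15.]
side -39.0 [10. 14. 13.]
side -40.0 [ 8. 11. 12.]
side -41.0 [ 7. 10. 15.]
side -42.0 [ 7. 11. 21.]
side -43.0 [ 7. 13. 30.]
side -44.0 [ 8. 17. 41.]
side -45.0 [ 9. 21. 52.]
side -46.0 [10. 24. 61.]
side -47.0 [10. 26. 66.]
side -48.0 [11. 27. 68.]
side -49.0 [12. 28. 69.]
side -50.0 [14. 30. 69.]
side -51.0 [17. 32. 68.]
side -52.0 [22. 35. 68.]
side -53.0 [28. 39. 67.]
side -54.0 [35. 44. 67.]
side -55.0 [42. 49. 66.]
top 34.0 [22. 46. 33.]
top 35.0 [21. 42. 32.]
top 36.0 [19. 39. 33.]
top 37.0 [18. 35. 36.]
top 38.0 [16. 32. 42.]
top 39.0 [13. 30. 51.]
top 40.0 [11. 30. 59.]
top 41.0 [10. 31. 68.]
top 42.0 [ 9. 34. 77.]
top 43.0 [ 9. 37. 84.]
top 44.0 [10. 39. 88.]
top 45.0 [12. 41. 91.]
top 46.0 [15. 43. 92.]
top 47.0 [21. 45. 91.]
top 48.0 [28. 48. 89.]
top 49.0 [36. 51. 86.]
top 50.0 [44. 55. 83.]
top 51.0 [53. 60. 79.]
top 52.0 [60. 64. 77.]
top 53.0 [64. 68. 75.]
top 54.0 [67. 70. 74.]
top 55.0 [69. 71. 73.]
```

Force and moment are balanced on both axes, so the contact is flush. The carrier sits about 2 mm towards -y, so I'll lift it clear of the pins, shift it, and press again with the same orientation.

{"api": "servo_tool", "payload": {
  "plan": [
    {"xyz": [0,0,-0.3],"twist": [0,0,0],"jaw": 1},
    {"xyz": [0,0,-0.8],"twist": [0,0,0],"jaw": 1},
    {"xyz": [0.1,0,-0.8],"twist": [0,0,0],"jaw": 1},
    {"xyz": [0.2,0,-0.8],"twist": [0,0,0],"jaw": 1},
    {"xyz": [0.2,0,-0.8],"twist": [0,0,0],"jaw": 1},
    {"xyz": [0.2,0,-0.6],"twist": [0,0,0],"jaw": 1},
    {"xyz": [0.2,0,-0.4],"twist": [0,0,0],"jaw": 1},
    {"xyz": [0.2,0,-0.3],"twist": [0,0,0],"jaw": 1},
    {"xyz": [0.2,0,-0.2],"twist": [0,0,0],"jaw": 1},
    {"xyz": [0.2,0,-0.15],"twist": [0,0,0],"jaw": 1}
  ]
}}

```text
time_s: 18.15
tool_pos: [0.5075, -0.0779, 0.1326]
tool_rot: [153.4, 0.0, 99.0]
force: [-3.6, 1.0, 3.5]
grip_width: 0.0136
grasp_force: 35.0
```

{"api": "servo_tool", "payload": {
  "plan": [
    {"xyz": [0,0,0.05],"twist": [0,0,0],"jaw": 1},
    {"xyz": [0,0,0.1],"twist": [0,0,0],"jaw": 1},
    {"xyz": [0,0,0.15],"twist": [0,0,0],"jaw": 1},
    {"xyz": [0,0,0.15],"twist": [0,0,0],"jaw": 1},
    {"xyz": [0,0,0.15],"twist": [0,0,0],"jaw": 1},
    {"xyz": [0,0,0.15],"twist": [0,0,0],"jaw": 1}
  ]
}}

```text
time_s: 18.65
tool_pos: [0.5078, -0.0779, 0.1322]
tool_rot: [153.4, 0.0, 99.0]
force: [-12.5, -0.1, 13.3]
grip_width: 0.0137
grasp_force: 35.0
```

```bash
python3 -c "
from mv import *
avg(8)"
```

```text
avg F,M,pos(mm),rot [ 2.0700e+00 -5.3500e+00 -1.7120e+01  1.8600e+00  5.9000e-01 -5.0000e-02
  5.0779e+02 -7.7940e+01  1.3222e+02  1.5341e+02  1.0000e-02  9.8990e+01] sd [0.32 0.7  0.38 0.03 0.03 0.02]
```

```bash
python3 -c "
from cell import env
print(env.sign_off())"
```

```text
the job is handed in; nothing more can be done
None
```

I handed the job in with the carrier still gripped by its bar and pressed on the blue face with about 17 N at a slope of about 26.6°. Force and moment readings show it lying flush. I couldn't see the pins under the plate or read them directly, and I took no picture after the last 2 mm centring shift.

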